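# Click the stop collar onto the hand-rest pillar

### The job

On the engraver's bench, pick up the brass collar and slide it down over the steel pillar of the hand-rest stand, past the two sprung balls, until it is fully home and you feel the balls click out above it; press gently, never with more than 20 N. Then give it a light upward tug against the balls to make sure that it is held, and let go, leaving it clicked in. Do not disturb the jar, the graver, the loupe or the hammer.

Things in the scene. Friction and masses are not known exactly. Their poses are not given: they have to be found in the camera images.
- collar: Knurled brass collar (sleeve), a plain tube: outside diameter 40 mm, bore 22 mm right through, 30 mm long, about 150 g. Stands upright on the bench at the start. Origin: on its axis at its lower face; z is its axis, pointing up. Both ends are alike.
- stand: Hand-rest stand, fixed: grey round foot, 110 mm across, 14 mm thick, with an upright steel pillar 20 mm thick (collar clearance 1 mm all round). Origin: on the pillar's axis at bench level, z up. On the pillar sits a red stop ring topped by a 5 mm black rubber washer (34 mm across). The collar must rest on the washer; its top is 44 to 64 mm above the bench, different in each run and not reported: feel (or look) for it.
- pillar_top (a point): Centre of the pillar's top end, 110 mm above the bench; the last 6 mm taper from 20 to 12 mm diameter as a lead-in. The rubber washer gives about 10 N per mm for 1.5 mm, then is rigid. A clicked-in collar has about 1 mm of up-and-down play between washer and balls and pulls off over the balls at about 8 to 13 N, so tug with about 5 N (1 or 2 N may go into rubbing on the oiled pillar).
- ball_a (a joint): Travel (m) into the pillar of the sprung ball on the stand's +x side: 0 = fully out (3 mm proud), 0.002 inside the collar's bore. Reading noise about 0.0005 m. Ball centres are 35.5 mm above the washer's top. The collar's lower face meets the balls about 40 mm above the washer; it takes 8 to 13 N to push them in, then it slides easily until they spring out above its top edge.
- ball_b (a joint): The same for the ball on the stand's -x side, at the same height. From first touching the balls to home on the washer the collar travels about 40 mm.
- jar: Bystander: amber glass jar with black cap, 48 mm in diameter, 70 mm high. Origin: centre of its underside.
- graver: Bystander: graver (wooden handle, steel blade) lying on the bench, 150 mm long along its x axis. Origin: underside, mid-length.
- loupe: Bystander: black eye loupe standing on the bench, 40 mm in diameter, 32 mm high. Origin: centre of its underside.
- hammer: Bystander: small hammer lying on the bench, 200 mm long along its x axis. Origin: underside, mid-length.
There are look-alikes about, which are no part of the job. Several things have the shape of the collar; the one meant has the colours described above. Several things have the shape of the stand; the one meant has the colours described above.

How it is judged (in metres and radians):
On the way, in this order (a step that is already met when the one before it is completed fails the run):
1. the collar is on the pillar, below the balls, and both balls have clicked out above it, no longer pressed on by it (under 1 N) (z of collar in the frame of stand between 0.038 and 0.072 m and horizontal distance between collar and stand below 0.003 m and angle between the z axis of collar and the z axis of stand, either way round below 0.1 rad and value of joint each of ball_a, ball_b below 0.001 m and not (contact force between collar and ball_a_c0 above 1 N or contact force between collar and ball_b_c0 above 1 N)), for 0.2 s.
2. the clicked-in collar is tugged upward against the balls (at least 1 N on a ball) without coming off (z of collar in the frame of stand below 0.072 m and (contact force between collar and ball_a_c0 above 1 N or contact force between collar and ball_b_c0 above 1 N)), for 0.1 s.
At the end, for the whole second after the job is handed in: The collar is on the pillar, upright (its axis within 0.1 rad of the pillar's) and centred within 3 mm, its lower face 38 to 72 mm above the bench, below the balls, both balls sprung out above it (each within 1 mm of fully out), at rest and released (z of collar in the frame of stand between 0.038 and 0.072 m and horizontal distance between collar and stand below 0.003 m and angle between the z axis of collar and the z axis of stand, either way round below 0.1 rad and value of joint each of ball_a, ball_b below 0.001 m and linear speed of collar below 0.01 m/s); the robot touches nothing.
It fails at once if the collar pressed against the stand (pillar, balls or stop) with more than 20 N (contact force between collar and stand above 20 N).
It fails at once if a bystander (jar, graver, loupe, hammer) moved by more than 15 mm (distance of any of jar, graver, loupe, hammer from where it was at the start of the episode above 0.015 m).
It also fails if it takes over 72 s, if anything falls off the work surface, if the arm or the gripper's body presses on something with over 40 N, if the wrist force passes 120 N, or if a joint passes its speed limit or range.

### The arm

A 7-joint arm with a two-finger parallel gripper is mounted at the origin on the work surface. World frame = base frame: x ahead of the robot, y to its left, z up, the work surface at z = 0. Lengths are in mm, angles in rad, forces in N, time in s.
With the tool pointing down it reaches from about 400 to 875 mm from the base axis. Payload 19.3 kg.
Tool frame: the origin (TCP) lies where the fingers leave the gripper's body, on its centre line; the fingertips stand 73 mm ahead of it and the grasp point (between the pads) lies 54 mm ahead of it (arm.tip_reach is the distance from the TCP to the fingertips, in mm); z points along the fingers, y is the line along which they close (so a half turn about z gives the same grasp; the last joint's range is limited). The gripper opens to 85 mm and grips with 20 to 120 N. Pads are 22 mm wide; open, the fingers measure 114 mm over their backs; the gripper's body (76 mm by 85 mm) begins 54 mm behind the grasp point. The pads swing forward as they close: fully open they stand 13 mm farther back than shut.
Start: joints at [-1.389, 0.521, -0.036, 1.599, 0.021, 1.021, -0.113], TCP at [155.737, 605.279, 303.891] pointing down, gripper open.
Joint ranges: [-2.91, 2.91], [-0.3, 2.13], [-1.5, 1.42], [0.17, 2.43], [-1.26, 4.41], [0.16, 1.93], [-2.52, 2.52]. Speed limits (rad/s): [1.89, 1.89, 2.39, 2.39, 3.01, 3.01, 3.01].

### API

Orientations are given as a 3x3 rotation matrix whose columns are the frame's x, y, z axes.
In Python, from cell import monitor, cams, arm gives the robot as it stands. The module is installed in compiled form; this text tells all that it offers.
- The arm moves only by the tool jog_arm, never from a script. Its argument "plan" is a list of rows, each an object of numbers: "tx", "ty", "tz": the shift along the tool's x, y, z as a fraction of full scale; "roll": the turn about the tool's z as a fraction of full scale; "grip": the closure, from 0 (fully open) to 1 (shut). In form: [{"tx": .., "ty": .., "tz": .., "roll": .., "grip": ..}, ...]. A call has 1 to 5 rows; each row is the pose to reach, as a shift and turn from the pose commanded when the call began, along the tool's axes at that moment, turning the shorter way round; what a row does not reach only later rows make up. Full scale, the value 1, is 0.5 m for a shift and 180 degrees for a turn. A row lasts 1/8 s, in which the tool goes at most 62.5 mm and 10.7 degrees, less where a joint would pass 70% of its speed; a pose out of reach is approached as far as the arm can. A call with a number of a shift or a turn outside -1 to 1 is refused whole. A call with a gripper value outside its range is refused whole. The fingers move at their own pace and stop on an object; "newtons" is the grip in N (left out, the last holds). Time passes only in rows, so rows that repeat a pose let the fingers close. It gives the time, the measured TCP pose, the force, the opening and the grip force at its end, in the units of the state.
- monitor.state(): the state, without advancing time (a new reading comes with each control period).
- cams.grab_frame(name): name is "scene" or "top"; returns a dict with "frame" (384x512x3 uint8, blue, green, red), "camera_matrix" (3x3 intrinsics, pixels), "k1" (the pictures are not rectified: a ray, as slopes to the right and down, at radius r is drawn at 1 + k1 r^2 times it, then the intrinsics apply), "rvec" (rotation vector, rad) and "tvec" (3), from world to camera coordinates, as OpenCV has them. Camera axes: x right, y down, z forward; pixel columns grow to the right and rows downward; lengths in mm; the calibration is good to about 2 mm. A picture is of the moment at which its call begins. There is no depth.
- arm.close_job(): hands the job in; it is judged then, once.
The state is a dict: "t": time; "q": joint angles; "qvel": joint speeds; "joint_efforts": joint torques, N m; "position": TCP position; "eef_rot": TCP orientation; "contact_force": force on the tool from outside, world axes, zero at the start; "torque": the same for the moment, N m; "width": finger opening in mm; "gripper_force": force on a finger pad.
Only numpy, scipy, OpenCV 4.12 (cv2) and the standard library are available. Lean on these libraries where they do the work, as an engineer would, in place of code of your own. Each camera call takes 0.05 s, during which the arm holds its last target. There are 200 camera calls.

## Working session

There is one attempt and no reset: what is moved stays moved. The work goes in short steps, Python scripts to look and compute and a tool call to move; the robot and the scene stay as the last step left them, time stands still between calls to the robot, and variables do not carry over. Pictures are saved under pics/ and viewed, at most 10 in all, crops included, and the job is handed in when it is done.

Besides the shell and the picture viewer there is one more tool, called after ">>>" as a command line: name --argument value ..., lists and objects as JSON in quotes. jog_arm: Moves the arm, as the interface text tells. Shift numbers are shares of 0.5 m and turn numbers shares of 180 degrees, none past 1 either way. Its arguments: {"type":"object","properties":{"plan":{"type":"array","items":{"type":"object","properties":{"tx":{"type":"number"},"ty":{"type":"number"},"tz":{"type":"number"},"roll":{"type":"number"},"grip":{"type":"number"}}}},"newtons":{"type":"number"}},"required":["plan"]}

```bash
mkdir -p pics
cat > h.py <<'E'
import numpy as np, cv2
from cell import monitor, cams, arm
def grab(n,f):
    d=cams.grab_frame(n); cv2.imwrite('pics/'+f,d['frame']); np.savez(n+'.npz',**d); return d
def back(d,u,v,z):
    K=np.array(d['camera_matrix'],float);k=float(d['k1'])
    p=cv2.undistortPoints(np.array([[[u,v]]],float),K,np.array([k,0,0,0,0.]))[0,0]
    R=cv2.Rodrigues(np.array(d['rvec'],float).reshape(3))[0];t=np.array(d['tvec'],float).reshape(3)
    c=-R.T@t; r=R.T@np.array([p[0],p[1],1]); return c+r*(z-c[2])/r[2]
def proj(d,P):
    return cv2.projectPoints(np.array(P,float).reshape(-1,1,3),np.array(d['rvec'],float),np.array(d['tvec'],float),np.array(d['camera_matrix'],float),np.array([float(d['k1']),0,0,0,0.]))[0].reshape(-1,2)
E
python3 - <<'E'
from h import *
a=grab('top','top0.png');b=grab('scene','scene0.png')
for d in(a,b):
    R=cv2.Rodrigues(np.array(d['rvec'],float))[0];print((-R.T@np.array(d['tvec'],float).reshape(3)).round(),R.round(2),d['camera_matrix'],d['k1'])
cv2.imwrite('pics/both.png',cv2.resize(np.vstack([a['frame'],b['frame']]),(400,600)))
s=monitor.state();print(s)
E
```

```text
[ 337.   12. 1079.] [[ 0.01 -1.    0.  ]
 [-0.98 -0.01 -0.21]
 [ 0.21 -0.   -0.98]] [[407.04514004   0.         256.77534501]
 [  0.         407.04514004 188.37301242]
 [  0.           0.           1.        ]] -0.0456844303485299
[1304. -231.  745.] [[ 0.29  0.96  0.01]
 [ 0.6  -0.17 -0.78]
 [-0.74  0.24 -0.63]] [[349.66031612   0.         260.10654428]
 [  0.         349.66031612 191.55903411]
 [  0.           0.           1.        ]] -0.05238707939882767
{'t': 0.1, 'q': array([-1.38921436,  0.52197748, -0.03633327,  1.59997399,  0.02118753,
        1.02107196, -0.11279917]), 'qvel': array([ 2.37854985e-04, -1.25941033e-03, -1.57353306e-03,  1.13477029e-04,
        8.11974891e-05,  3.38708653e-04,  2.74564702e-04]), 'joint_efforts': array([ 2.70338271e-03, -9.28466034e+01,  1.98346473e+00, -3.70532691e+01,
        1.80587056e-02,  5.19279638e-03, -2.16383899e-05]), 'position': array([155.67041118, 605.06087772, 303.36055768]), 'eef_rot': array([[-9.68467236e-01,  2.49140869e-01, -2.02787633e-04],
       [ 2.49140944e-01,  9.68466693e-01, -1.02653348e-03],
       [-5.93583750e-05, -1.04468674e-03, -9.99999453e-01]]), 'contact_force': array([0.30812139, 0.12077092, 0.33802914]), 'torque': array([-0.02985952,  0.01793799,  0.01310407]), 'gripper_force': 0.0, 'width': 85.23048412975103}
```

View pics/top0.png

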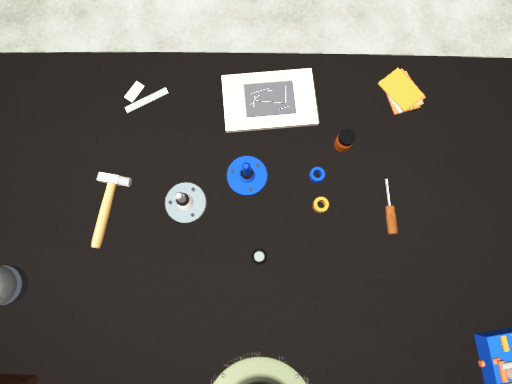

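View pics/scene0.png

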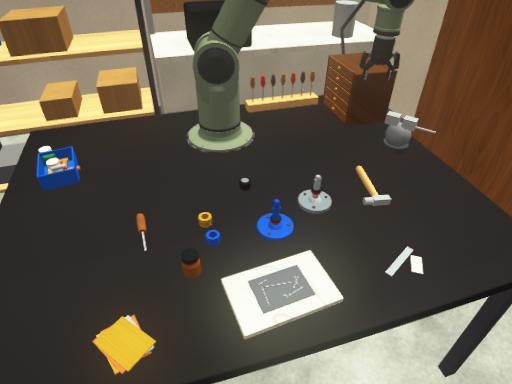

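Top view candidates: collar-shaped are the brass ring (321,205) and a blue ring (317,174). Stand-shaped are the grey one (186,202) and a blue one (247,175). By the description I choose the brass ring and the grey stand, and I'll check both in a close crop.

Run:
```python
from h import *
a=dict(np.load('top.npz'));b=dict(np.load('scene.npz'))
A=a['frame'];B=b['frame']
def cr(I,u,v,s=32,k=300): return cv2.resize(I[v-s:v+s,u-s:u+s],(k,k),interpolation=cv2.INTER_CUBIC)
cv2.imwrite('pics/crop1.png',np.vstack([np.hstack([cr(A,321,205,20),cr(A,186,202)]),np.hstack([cr(B,205,219,20),cr(B,315,194)])]))
# colour masks
def fit(mask,z,name,d):
    c=max(cv2.findContours(mask.astype(np.uint8),cv2.RETR_EXTERNAL,cv2.CHAIN_APPROX_NONE)[0],key=cv2.contourArea)
    P=np.array([back(d,*p[0],z)[:2] for p in c]); (x,y),r=cv2.minEnclosingCircle(P.astype(np.float32)); 
    e=cv2.fitEllipse(P.astype(np.float32)); print(name,len(c),np.round([x,y,r],1),np.round(e[0],1),np.round(e[1],1), cv2.boundingRect(c))
def win(m,u,v,s):
    w=np.zeros(m.shape,bool);w[v-s:v+s,u-s:u+s]=1;return m&w
for d,I,cu,cv_,su,sv in((a,A,321,205,186,202),(b,B,205,219,315,200)):
    f=I.astype(int)
    brass=(f[...,2]>90)&(f[...,2]-f[...,0]>60)
    fit(win(brass,cu,cv_,14),30,'collar z30',d)
    fit(win(brass,cu,cv_,14),0,'collar z0',d)
    fit(win(f.max(2)>90,su,sv,24),14,'foot z14',d)
```

```text
collar z30 47 [ 518.  -156.    22.8] [ 518.6 -156. ] [40.3 43.8] (312, 196, 17, 17)
collar z0 47 [ 523.2 -160.9   23.5] [ 523.8 -160.8] [41.4 45.1] (312, 196, 17, 17)
foot z14 116 [523.1 201.2  56.3] [523.5 201.2] [109.  110.1] (164, 182, 43, 41)
collar z30 44 [ 534.6 -159.2   33.4] [ 533.8 -156.2] [40.5 68. ] (198, 212, 14, 16)
collar z0 44 [ 502.3 -156.2   34.8] [ 501.5 -153.1] [42.1 70.8] (198, 212, 14, 16)
foot z14 81 [524.7 204.3  56.6] [526.5 202.6] [101.9 111.3] (298, 189, 34, 22)
```

View pics/crop1.png

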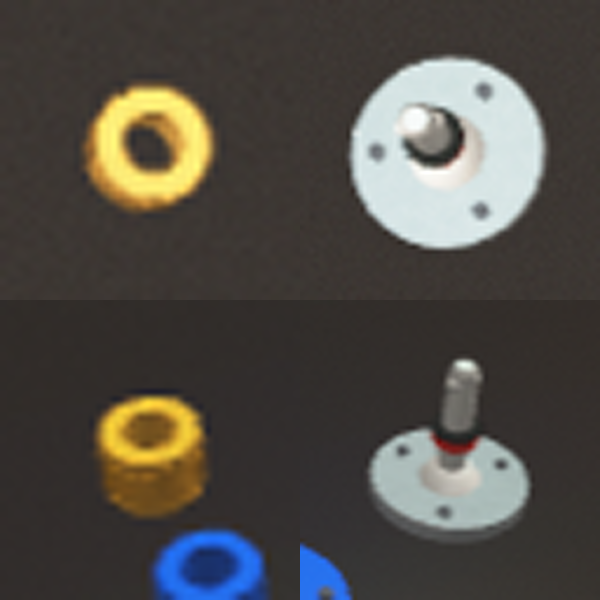

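```bash
cat >> h.py <<'E'
def go(x,y,z):
    s=monitor.state(); v=s['eef_rot'].T@(np.array([x,y,z])-s['position'])
    print('go',(x,y,z),'frac',(v/500).round(4),'from',s['position'].round(1),'t',round(s['t'],2),'F',s['contact_force'].round(1),'w',round(s['width'],1))
E
python3 - <<'E'
from h import *
a=dict(np.load('top.npz'));b=dict(np.load('scene.npz'))
print('collar',back(a,301+152/7.5-.5,185+143/7.5-.5,30).round(1), back(b,185+152/7.5-.5,199+129/7.5-.5,30).round(1))
print('pillar',back(a,154+112/4.69-.5,170+119/4.69-.5,110).round(1),back(b,283+163/4.69-.5,162+67/4.69-.5,110).round(1))
for z in(44,49,54,59,64): print(z,((proj(b,[524,202,z])[0]+.5-[283,162])*4.69+[300,300]).round())
print('bluecollar',back(a,317,174,30).round(),'bluestand',back(a,247,175,14).round())
go(430,150,250);go(519,-157,160)
E
```

```text
collar [ 520.1 -157.    30. ] [ 520.  -153.9   30. ]
pillar [523.8 203.7 110. ] [524.9 202.2 110. ]
44 [451. 444.]
49 [452. 438.]
54 [453. 433.]
59 [453. 427.]
64 [454. 421.]
bluecollar [ 600. -149.   30.] bluestand [599.  38.  14.]
go (430, 150, 250) frac [-0.7581 -0.7446  0.1075] from [155.7 605.1 303.4] t 0.1 F [0.3 0.1 0.3] w 85.2
go (519, -157, 160) frac [-1.0834 -1.2947  0.2881] from [155.7 605.1 303.4] t 0.1 F [0.3 0.1 0.3] w 85.2
```

>>> jog_arm --plan '[{"tx": -0.15,"ty": -0.15,"tz": 0.02,"grip": 0},{"tx": -0.3,"ty": -0.3,"tz": 0.04},{"tx": -0.45,"ty": -0.45,"tz": 0.06},{"tx": -0.6,"ty": -0.6,"tz": 0.08},{"tx": -0.75,"ty": -0.75,"tz": 0.1}]'

```text
$.plan[0]: bad value
```

```bash
python3 -c "
from h import *
go(520,-156,160)"
```

```text
go (520, -156, 160) frac [-1.0849 -1.2923  0.2881] from [155.7 605.1 303.4] t 0.1 F [0.3 0.1 0.3] w 85.2
```

>>> jog_arm --plan '[{"tx": -0.15,"ty": -0.15,"tz": 0.02,"roll": 0.0,"grip": 0.0},{"tx": -0.3,"ty": -0.3,"tz": 0.04,"roll": 0.0,"grip": 0.0},{"tx": -0.45,"ty": -0.45,"tz": 0.06,"roll": 0.0,"grip": 0.0},{"tx": -0.6,"ty": -0.6,"tz": 0.08,"roll": 0.0,"grip": 0.0},{"tx": -0.75,"ty": -0.75,"tz": 0.1,"roll": 0.0,"grip": 0.0}]'

```text
t: 0.72
position: [314.7, 335.5, 274.4]
eef_rot: [[-0.968, 0.249, 0.0], [0.249, 0.968, 0.0], [-0.0, 0.0, -1.0]]
contact_force: [0.9, 0.2, -0.2]
width: 85.3
gripper_force: 0.0
```

```bash
python3 -c "
from h import *
go(520,-156,160)
print(monitor.state()['q'],monitor.state()['eef_rot'])"
```

```text
go (520, -156, 160) frac [-0.6426 -0.8497  0.2288] from [314.7 335.5 274.4] t 0.72 F [ 0.9  0.2 -0.2] w 85.3
[-0.95891832  0.3020063   0.01525777  2.05116618 -0.00631826  0.78839838
  0.37910391] [[-9.68466663e-01  2.49143165e-01  8.41851281e-05]
 [ 2.49143167e-01  9.68466665e-01  1.90991428e-05]
 [-7.67720694e-05  3.94710325e-05 -9.99999996e-01]]
```

>>> jog_arm --plan '[{"tx": -0.1,"ty": -0.06,"tz": 0.02,"roll": 0.0,"grip": 0.0},{"tx": -0.2,"ty": -0.15,"tz": 0.04,"roll": 0.0,"grip": 0.0},{"tx": -0.28,"ty": -0.25,"tz": 0.05,"roll": 0.0,"grip": 0.0},{"tx": -0.36,"ty": -0.35,"tz": 0.06,"roll": 0.0,"grip": 0.0},{"tx": -0.42,"ty": -0.45,"tz": 0.06,"roll": 0.0,"grip": 0.0}]'

```text
t: 1.35
position: [460.4, 69.7, 244.3]
eef_rot: [[-0.969, 0.249, -0.0], [0.249, 0.969, -0.0], [0.0, -0.0, -1.0]]
contact_force: [1.0, 0.0, 0.8]
width: 85.3
gripper_force: 0.0
```

```bash
python3 -c "
from h import *
go(520,-156,160)
print(monitor.state()['q'])"
```

```text
go (520, -156, 160) frac [-0.2277 -0.4074  0.1686] from [460.4  69.7 244.3] t 1.35 F [1.  0.  0.8] w 85.3
[-0.36522048  0.35967695  0.10979903  2.07096777 -0.05882665  0.71401444
  1.10130665]
```

>>> jog_arm --plan '[{"tx": -0.06,"ty": -0.1,"tz": 0.03,"roll": 0.0,"grip": 0.0},{"tx": -0.12,"ty": -0.2,"tz": 0.07,"roll": 0.0,"grip": 0.0},{"tx": -0.17,"ty": -0.3,"tz": 0.11,"roll": 0.0,"grip": 0.0},{"tx": -0.226,"ty": -0.4,"tz": 0.16,"roll": 0.0,"grip": 0.0},{"tx": -0.227,"ty": -0.407,"tz": 0.168,"roll": 0.0,"grip": 0.0}]'

```text
t: 1.98
position: [518.4, -158.1, 158.8]
eef_rot: [[-0.967, 0.255, -0.002], [0.255, 0.967, -0.001], [0.002, -0.002, -1.0]]
contact_force: [-0.3, 1.1, -0.0]
width: 85.7
gripper_force: 0.0
```

```bash
python3 -c "
from h import *
go(520,-156,76)
d=grab('top','t1.png');b=grab('scene','s1.png')
p=proj(d,[520,-156,30])[0].astype(int);q=proj(b,[520,-156,30])[0].astype(int);print(p,q)
f=lambda I,p:cv2.resize(I[p[1]-40:p[1]+40,p[0]-40:p[0]+40],(400,400),interpolation=2)
cv2.imwrite('pics/c2.png',np.hstack([f(d['frame'],p),f(b['frame'],q)]))
print(monitor.state()['q'])"
```

```text
go (520, -156, 76) frac [-0.0024  0.0051  0.1656] from [ 518.4 -158.1  158.8] t 1.98 F [-0.3  1.1 -0. ] w 85.7
[320 203] [204 215]
[ 0.10312053  0.59831371  0.10521062  1.93967213 -0.10341318  0.61037793
  1.5925296 ]
```

View pics/c2.png

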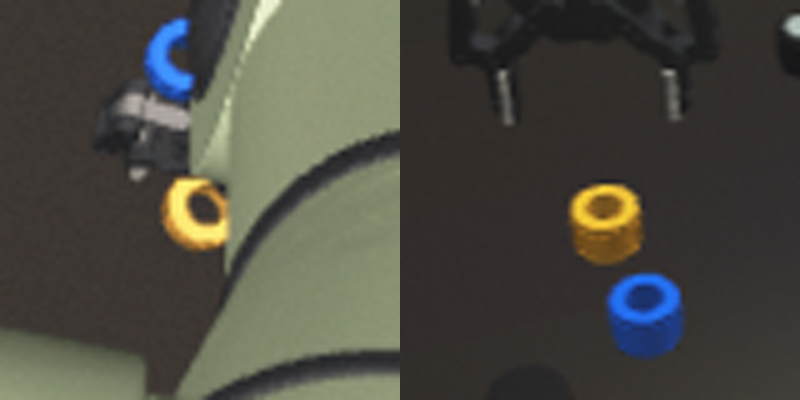

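The scene crop shows the fingertips at (505,120) and (675,115), straddling the brass collar at (606,210). The blue decoy sits clear at (645,310). Now I'll descend.

>>> jog_arm --plan '[{"tx": 0.0,"ty": 0.0,"tz": 0.04,"roll": 0.0,"grip": 0.0},{"tx": 0.0,"ty": 0.0,"tz": 0.08,"roll": 0.0,"grip": 0.0},{"tx": 0.0,"ty": 0.0,"tz": 0.12,"roll": 0.0,"grip": 0.0},{"tx": 0.0,"ty": 0.0,"tz": 0.14,"roll": 0.0,"grip": 0.0},{"tx": 0.0,"ty": 0.0,"tz": 0.14,"roll": 0.0,"grip": 0.0}]'

```text
t: 2.7
position: [519.1, -153.0, 90.7]
eef_rot: [[-0.969, 0.248, -0.0], [0.248, 0.969, 0.0], [0.001, 0.0, -1.0]]
contact_force: [0.4, 0.5, 0.2]
width: 85.5
gripper_force: 0.0
```

```bash
python3 -c "
from h import *
go(520,-156,76)"
```

```text
go (520, -156, 76) frac [-0.0032 -0.0054  0.0293] from [ 519.1 -153.    90.7] t 2.7 F [0.4 0.5 0.2] w 85.5
```

>>> jog_arm --newtons 40 --plan '[{"tx": -0.003,"ty": -0.005,"tz": 0.015,"roll": 0.0,"grip": 0.0},{"tx": -0.003,"ty": -0.005,"tz": 0.029,"roll": 0.0,"grip": 0.0},{"tx": -0.003,"ty": -0.005,"tz": 0.029,"roll": 0.0,"grip": 0.4},{"tx": -0.003,"ty": -0.005,"tz": 0.029,"roll": 0.0,"grip": 0.8},{"tx": -0.003,"ty": -0.005,"tz": 0.029,"roll": 0.0,"grip": 0.8}]'

```text
t: 3.32
position: [520.0, -156.6, 76.5]
eef_rot: [[-0.968, 0.249, 0.0], [0.249, 0.968, 0.0], [-0.0, 0.0, -1.0]]
contact_force: [-0.8, -0.1, 2.0]
width: 38.1
gripper_force: 39.9
```

```bash
python3 -c "
from h import *
go(520,-156,76)"
```

```text
go (520, -156, 76) frac [0.0003 0.0011 0.001 ] from [ 520.  -156.6   76.5] t 3.33 F [-0.8 -0.1  2. ] w 38.1
```

>>> jog_arm --newtons 50 --plan '[{"tx": 0.0,"ty": 0.0,"tz": -0.02,"roll": 0.0,"grip": 0.8},{"tx": 0.0,"ty": 0.0,"tz": -0.08,"roll": 0.0,"grip": 0.8},{"tx": 0.0,"ty": 0.0,"tz": -0.16,"roll": 0.0,"grip": 0.8},{"tx": 0.0,"ty": 0.0,"tz": -0.24,"roll": 0.0,"grip": 0.8},{"tx": 0.0,"ty": 0.0,"tz": -0.28,"roll": 0.0,"grip": 0.8}]'

```text
t: 3.95
position: [520.3, -156.7, 218.8]
eef_rot: [[-0.968, 0.249, 0.003], [0.249, 0.968, -0.0], [-0.003, 0.0, -1.0]]
contact_force: [0.8, 0.2, -1.6]
width: 38.3
gripper_force: 50.6
```

```bash
python3 -c "
from h import *
go(524,203,216);print(monitor.state()['gripper_force'])"
```

```text
go (524, 203, 216) frac [0.1722 0.6986 0.0054] from [ 520.3 -156.7  218.8] t 3.95 F [ 0.8  0.2 -1.6] w 38.3
50.627106791362166
```

>>> jog_arm --plan '[{"tx": 0.02,"ty": 0.08,"tz": 0.0,"roll": 0.0,"grip": 0.8},{"tx": 0.04,"ty": 0.17,"tz": 0.0,"roll": 0.0,"grip": 0.8},{"tx": 0.065,"ty": 0.26,"tz": 0.0,"roll": 0.0,"grip": 0.8},{"tx": 0.09,"ty": 0.36,"tz": 0.0,"roll": 0.0,"grip": 0.8},{"tx": 0.11,"ty": 0.45,"tz": 0.0,"roll": 0.0,"grip": 0.8}]'

```text
t: 4.58
position: [522.5, 76.8, 216.8]
eef_rot: [[-0.969, 0.249, 0.001], [0.249, 0.969, 0.0], [-0.0, 0.0, -1.0]]
contact_force: [1.5, 0.8, -2.0]
width: 37.9
gripper_force: 50.7
```

```bash
python3 -c "
from h import *
go(524,203,216)"
```

```text
go (524, 203, 216) frac [0.0598 0.2451 0.0018] from [522.5  76.8 216.8] t 4.58 F [ 1.5  0.8 -2. ] w 37.9
```

>>> jog_arm --plan '[{"tx": 0.02,"ty": 0.08,"tz": 0.0,"roll": 0.0,"grip": 0.8},{"tx": 0.04,"ty": 0.16,"tz": 0.0,"roll": 0.0,"grip": 0.8},{"tx": 0.055,"ty": 0.22,"tz": 0.0,"roll": 0.0,"grip": 0.8},{"tx": 0.06,"ty": 0.245,"tz": 0.0,"roll": 0.0,"grip": 0.8},{"tx": 0.06,"ty": 0.245,"tz": 0.0,"roll": 0.0,"grip": 0.8}]'

```text
t: 5.2
position: [524.1, 201.2, 216.4]
eef_rot: [[-0.969, 0.248, 0.0], [0.248, 0.969, -0.0], [-0.0, -0.0, -1.0]]
contact_force: [0.4, -0.1, -1.4]
width: 37.6
gripper_force: 50.6
```

```bash
python3 -c "
from h import *
go(524,203,206)
d=grab('top','t2.png');b=grab('scene','s2.png');go(524,203,206)
p=proj(d,[524,203,120])[0].astype(int);q=proj(b,[524,203,120])[0].astype(int);print(p,q)
f=lambda I,p:cv2.resize(I[p[1]-32:p[1]+32,p[0]-32:p[0]+32],(400,400),interpolation=2)
cv2.imwrite('pics/c3.png',np.hstack([f(d['frame'],p),f(b['frame'],q)]))
g=lambda P,c,d,o:((proj(d,P)+.5-(c-32))*6.25+[o,0]).round()
print(g([524,203,110],q,b,400),g([524,203,140],q,b,400),g([524,203,170],q,b,400))"
```

```text
go (524, 203, 206) frac [0.0012 0.0034 0.0207] from [524.1 201.2 216.4] t 5.2 F [ 0.4 -0.1 -1.4] w 37.6
go (524, 203, 206) frac [0.0023 0.0062 0.0205] from [524.3 199.7 216.3] t 5.3 F [-0.1 -0.1 -1.1] w 38.1
[176 194] [317 172]
[[605. 225.]] [[613. 176.]] [[620. 124.]]
```

View pics/c3.png

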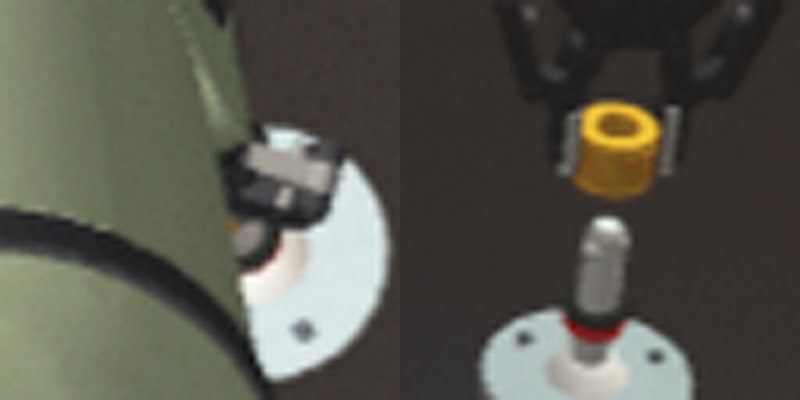

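The scene crop shows the collar upright in the fingers, with its top face at (621,126), above the pillar tip at (609,222). I'll refine this with centroids.

Run:
```python
from h import *
from scipy.optimize import least_squares
b=dict(np.load('scene.npz'));f=b['frame'].astype(int)
for i in range(3):
    d=cams.grab_frame('scene'); print(monitor.state()['position'].round(2))
R,C=np.mgrid[0:384,0:512]; s=(abs(C-317)<32)&(abs(R-172)<32)
brass=(f[...,2]>70)&(f[...,2]-f[...,0]>50)&s&(R<176)
print('collar mask',C[brass].min(),C[brass].max(),R[brass].min(),R[brass].max())
uc=np.array([C[brass].mean(),R[brass].mean()])
def hullc(x,y,z0,z1,r0,r1):
    t=np.linspace(0,2*np.pi,60);P=np.vstack([np.c_[x+r*np.cos(t),y+r*np.sin(t),0*t+z] for z,r in((z0,r0),(z1,r1))])
    h=cv2.convexHull(proj(b,P).astype(np.float32));m=cv2.moments(h);return np.array([m['m10'],m['m01']])/m['m00']
z=140
print('collar px',uc,'model(524,200,140-170)',hullc(524,200,z,z+30,20,20),'J',hullc(524,201,z,z+30,20,20)-hullc(524,200,z,z+30,20,20),hullc(525,200,z,z+30,20,20)-hullc(524,200,z,z+30,20,20))
# pillar rows: intensity centroid per row minus background
for r in range(174,190):
    row=f[r,300:336].max(1).astype(float); w=np.clip(row-75,0,60); c=(w*np.arange(300,336)).sum()/w.sum()
    best=min(np.arange(60,112,.5),key=lambda h:abs(proj(b,[524,203,h])[0,1]-r)); print(r,round(c,2),best,proj(b,[524,203,best])[0].round(2),int((w>20).sum()))
```

```text
[524.36 199.66 216.27]
[524.38 199.76 216.25]
[524.36 199.92 216.22]
collar mask 313 326 156 171
collar px [319.37853107 163.32768362] model(524,200,140-170) [318.19231608 163.67073422] J [ 0.30325433 -0.05085812] [0.13862364 0.18004649]
174 317.5 111.5 [317.42 175.18] 0
175 317.69 111.5 [317.42 175.18] 5
176 317.78 108.5 [317.31 175.96] 6
177 317.86 104.5 [317.16 177.  ] 7
178 317.76 100.5 [317.01 178.04] 8
179 316.9 97.0 [316.88 178.94] 7
180 316.67 93.0 [316.74 179.97] 7
181 317.29 89.0 [316.59 180.99] 6
182 316.87 85.0 [316.45 182.01] 6
183 316.87 81.0 [316.3  183.03] 7
184 316.64 77.0 [316.16 184.03] 6
185 316.52 73.0 [316.01 185.04] 6
186 316.28 69.0 [315.87 186.04] 6
187 316.03 65.0 [315.73 187.03] 6
188 316.1 61.0 [315.59 188.03] 6
189 313.59 60.0 [315.55 188.27] 6
```

>>> jog_arm --newtons 30 --plan '[{"tx": 0.0,"ty": 0.002,"tz": 0.012,"roll": 0.0,"grip": 0.8},{"tx": 0.0,"ty": 0.002,"tz": 0.024,"roll": 0.0,"grip": 0.8},{"tx": 0.0,"ty": 0.002,"tz": 0.036,"roll": 0.0,"grip": 0.8},{"tx": 0.0,"ty": 0.002,"tz": 0.048,"roll": 0.0,"grip": 0.8},{"tx": 0.0,"ty": 0.002,"tz": 0.056,"roll": 0.0,"grip": 0.8}]'

```text
t: 6.08
position: [524.4, 202.0, 187.6]
eef_rot: [[-0.968, 0.249, -0.0], [0.249, 0.968, -0.0], [0.0, -0.0, -1.0]]
contact_force: [0.3, 0.2, -1.3]
width: 38.1
gripper_force: 50.6
```

>>> jog_arm --plan '[{"tx": 0.0,"ty": 0.0,"tz": 0.0,"roll": 0.0,"grip": 0.8},{"tx": 0.0,"ty": 0.0,"tz": 0.0,"roll": 0.0,"grip": 0.8}]'

```text
t: 6.32
position: [524.5, 202.1, 188.3]
eef_rot: [[-0.968, 0.249, 0.0], [0.249, 0.968, 0.0], [-0.0, 0.0, -1.0]]
contact_force: [0.3, -1.1, -1.1]
width: 38.0
gripper_force: 50.6
```

>>> jog_arm --plan '[{"tx": 0.0,"ty": -0.002,"tz": 0.003,"roll": 0.0,"grip": 0.8},{"tx": 0.0,"ty": -0.002,"tz": 0.006,"roll": 0.0,"grip": 0.8},{"tx": 0.0,"ty": -0.002,"tz": 0.008,"roll": 0.0,"grip": 0.8},{"tx": 0.0,"ty": -0.002,"tz": 0.01,"roll": 0.0,"grip": 0.8},{"tx": 0.0,"ty": -0.002,"tz": 0.01,"roll": 0.0,"grip": 0.8}]'

```text
t: 6.95
position: [524.2, 201.1, 183.0]
eef_rot: [[-0.968, 0.249, -0.0], [0.249, 0.968, -0.0], [0.0, -0.0, -1.0]]
contact_force: [1.3, -0.1, -1.7]
width: 37.9
gripper_force: 50.6
```

```bash
python3 -c "
from h import *
go(524,201,180)
b=grab('scene','s3.png');q=(317,178)
cv2.imwrite('pics/c4.png',cv2.resize(b['frame'][q[1]-28:q[1]+28,q[0]-28:q[0]+28],(560,560),interpolation=2))"
```

```text
go (524, 201, 180) frac [ 0.0003 -0.0003  0.0061] from [524.2 201.1 183. ] t 6.95 F [ 1.3 -0.1 -1.7] w 37.9
```

View pics/c4.png

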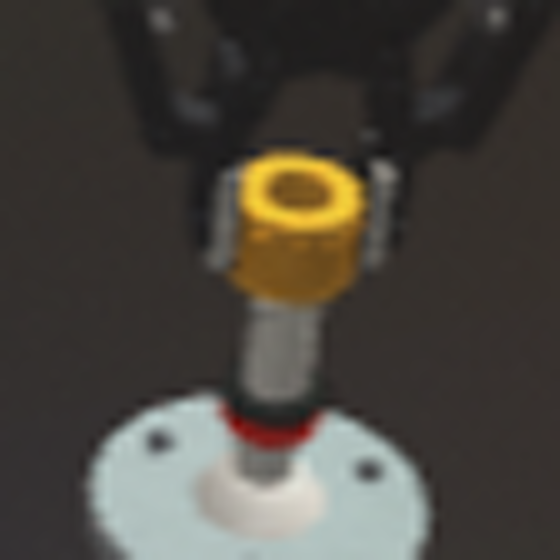

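The pillar enters the collar's underside, roughly centred (collar bottom at (293,295), pillar at (283,350)), with no contact force. Next, fine descent.

>>> jog_arm --plan '[{"tx": 0.0,"ty": 0.0,"tz": 0.002,"roll": 0.0,"grip": 0.8},{"tx": 0.0,"ty": 0.0,"tz": 0.004,"roll": 0.0,"grip": 0.8},{"tx": 0.0,"ty": 0.0,"tz": 0.006,"roll": 0.0,"grip": 0.8},{"tx": 0.0,"ty": 0.0,"tz": 0.007,"roll": 0.0,"grip": 0.8},{"tx": 0.0,"ty": 0.0,"tz": 0.008,"roll": 0.0,"grip": 0.8}]'

```text
t: 7.62
position: [524.1, 201.5, 179.1]
eef_rot: [[-0.969, 0.249, -0.0], [0.249, 0.969, 0.0], [0.0, 0.0, -1.0]]
contact_force: [-1.1, 4.9, 0.6]
width: 38.3
gripper_force: 50.8
```

>>> jog_arm --plan '[{"tx": 0.0,"ty": 0.001,"tz": 0.0,"roll": 0.0,"grip": 0.8},{"tx": 0.0,"ty": 0.002,"tz": 0.0,"roll": 0.0,"grip": 0.8},{"tx": 0.0,"ty": 0.002,"tz": 0.0,"roll": 0.0,"grip": 0.8},{"tx": 0.0,"ty": 0.002,"tz": 0.0,"roll": 0.0,"grip": 0.8}]'

```text
t: 8.12
position: [524.4, 201.9, 179.0]
eef_rot: [[-0.968, 0.249, -0.0], [0.249, 0.968, -0.0], [0.0, -0.0, -1.0]]
contact_force: [-2.4, 1.5, -2.2]
width: 37.7
gripper_force: 50.7
```

>>> jog_arm --plan '[{"tx": 0.001,"ty": 0.001,"tz": 0.001,"roll": 0.0,"grip": 0.8},{"tx": 0.001,"ty": 0.001,"tz": 0.003,"roll": 0.0,"grip": 0.8},{"tx": 0.001,"ty": 0.001,"tz": 0.004,"roll": 0.0,"grip": 0.8},{"tx": 0.001,"ty": 0.001,"tz": 0.006,"roll": 0.0,"grip": 0.8},{"tx": 0.001,"ty": 0.001,"tz": 0.006,"roll": 0.0,"grip": 0.8}]'

```text
t: 8.75
position: [524.1, 202.8, 176.1]
eef_rot: [[-0.968, 0.249, 0.0], [0.249, 0.968, 0.0], [-0.0, 0.0, -1.0]]
contact_force: [-0.2, 2.0, 0.7]
width: 37.9
gripper_force: 50.8
```

>>> jog_arm --plan '[{"tx": 0.0,"ty": 0.001,"tz": 0.001,"roll": 0.0,"grip": 0.8},{"tx": 0.0,"ty": 0.002,"tz": 0.002,"roll": 0.0,"grip": 0.8},{"tx": 0.0,"ty": 0.002,"tz": 0.003,"roll": 0.0,"grip": 0.8},{"tx": 0.0,"ty": 0.002,"tz": 0.004,"roll": 0.0,"grip": 0.8},{"tx": 0.0,"ty": 0.002,"tz": 0.004,"roll": 0.0,"grip": 0.8}]'

```text
t: 9.38
position: [524.4, 203.5, 174.2]
eef_rot: [[-0.968, 0.249, 0.0], [0.249, 0.968, -0.0], [-0.0, -0.0, -1.0]]
contact_force: [-1.6, -1.4, 3.6]
width: 38.0
gripper_force: 51.3
```

>>> jog_arm --plan '[{"tx": 0.001,"ty": 0.0,"tz": 0.001,"roll": 0.0,"grip": 0.8},{"tx": 0.001,"ty": -0.001,"tz": 0.001,"roll": 0.0,"grip": 0.8},{"tx": 0.001,"ty": -0.001,"tz": 0.002,"roll": 0.0,"grip": 0.8},{"tx": 0.001,"ty": -0.001,"tz": 0.002,"roll": 0.0,"grip": 0.8}]'

```text
t: 9.88
position: [523.8, 203.3, 173.0]
eef_rot: [[-0.968, 0.249, -0.0], [0.249, 0.968, -0.0], [0.0, -0.0, -1.0]]
contact_force: [0.4, -0.3, 0.8]
width: 38.2
gripper_force: 51.0
```

>>> jog_arm --plan '[{"tx": 0.0,"ty": 0.0,"tz": 0.001,"roll": 0.0,"grip": 0.8},{"tx": 0.0,"ty": 0.0,"tz": 0.002,"roll": 0.0,"grip": 0.8},{"tx": 0.0,"ty": 0.0,"tz": 0.003,"roll": 0.0,"grip": 0.8},{"tx": 0.0,"ty": 0.0,"tz": 0.004,"roll": 0.0,"grip": 0.8},{"tx": 0.0,"ty": 0.0,"tz": 0.004,"roll": 0.0,"grip": 0.8}]'

```text
t: 10.5
position: [523.7, 203.3, 170.9]
eef_rot: [[-0.968, 0.249, -0.0], [0.249, 0.968, -0.0], [0.0, -0.0, -1.0]]
contact_force: [1.1, 0.3, -4.8]
width: 38.3
gripper_force: 50.6
```

>>> jog_arm --plan '[{"tx": 0.0,"ty": 0.0,"tz": 0.001,"roll": 0.0,"grip": 0.8},{"tx": 0.0,"ty": 0.0,"tz": 0.002,"roll": 0.0,"grip": 0.8},{"tx": 0.0,"ty": 0.0,"tz": 0.003,"roll": 0.0,"grip": 0.8},{"tx": 0.0,"ty": 0.0,"tz": 0.004,"roll": 0.0,"grip": 0.8},{"tx": 0.0,"ty": 0.0,"tz": 0.004,"roll": 0.0,"grip": 0.8}]'

```text
t: 11.12
position: [523.7, 203.3, 169.0]
eef_rot: [[-0.968, 0.249, -0.0], [0.249, 0.968, -0.0], [0.0, -0.0, -1.0]]
contact_force: [-0.3, -0.1, -3.7]
width: 38.2
gripper_force: 50.5
```

>>> jog_arm --plan '[{"tx": 0.0,"ty": 0.0,"tz": 0.001,"roll": 0.0,"grip": 0.8},{"tx": 0.0,"ty": 0.0,"tz": 0.002,"roll": 0.0,"grip": 0.8},{"tx": 0.0,"ty": 0.0,"tz": 0.003,"roll": 0.0,"grip": 0.8},{"tx": 0.0,"ty": 0.0,"tz": 0.005,"roll": 0.0,"grip": 0.8},{"tx": 0.0,"ty": 0.0,"tz": 0.006,"roll": 0.0,"grip": 0.8}]'

```text
t: 11.75
position: [523.8, 203.3, 166.0]
eef_rot: [[-0.968, 0.249, 0.0], [0.249, 0.968, -0.0], [-0.0, -0.0, -1.0]]
contact_force: [-0.2, -0.4, 0.1]
width: 37.7
gripper_force: 50.7
```

```bash
python3 -c "
from h import *
go(524,203,160)
b=grab('scene','s4.png');q=(317,178)
go(524,203,160)
cv2.imwrite('pics/c5.png',cv2.resize(b['frame'][q[1]-28:q[1]+28,q[0]-28:q[0]+28],(560,560),interpolation=2))"
```

```text
go (524, 203, 160) frac [-0.0006 -0.0004  0.0121] from [523.8 203.3 166. ] t 11.75 F [-0.2 -0.4  0.1] w 37.7
go (524, 203, 160) frac [-0.0007 -0.0004  0.0119] from [523.7 203.3 166. ] t 11.8 F [ 0.8 -1.1 -2.9] w 38.1
```

View pics/c5.png

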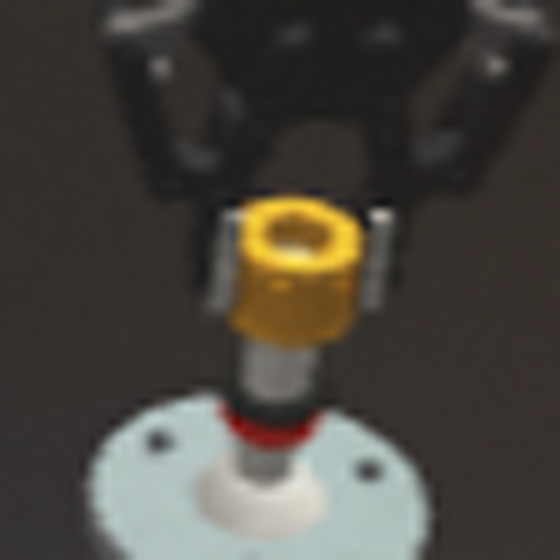

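The collar is sliding on the pillar, with its bottom edge at (293,340) and the washer edge at about (270,403), so roughly 25 mm to go.

>>> jog_arm --plan '[{"tx": 0.0,"ty": 0.0,"tz": 0.002,"roll": 0.0,"grip": 0.8},{"tx": 0.0,"ty": 0.0,"tz": 0.004,"roll": 0.0,"grip": 0.8},{"tx": 0.0,"ty": 0.0,"tz": 0.006,"roll": 0.0,"grip": 0.8},{"tx": 0.0,"ty": 0.0,"tz": 0.008,"roll": 0.0,"grip": 0.8},{"tx": 0.0,"ty": 0.0,"tz": 0.01,"roll": 0.0,"grip": 0.8}]'

```text
t: 12.42
position: [523.7, 203.3, 161.0]
eef_rot: [[-0.968, 0.249, -0.0], [0.249, 0.968, -0.0], [0.0, -0.0, -1.0]]
contact_force: [0.0, -0.3, 0.3]
width: 38.2
gripper_force: 50.9
```

>>> jog_arm --plan '[{"tx": 0.0,"ty": 0.0,"tz": 0.002,"roll": 0.0,"grip": 0.8},{"tx": 0.0,"ty": 0.0,"tz": 0.004,"roll": 0.0,"grip": 0.8},{"tx": 0.0,"ty": 0.0,"tz": 0.006,"roll": 0.0,"grip": 0.8},{"tx": 0.0,"ty": 0.0,"tz": 0.008,"roll": 0.0,"grip": 0.8},{"tx": 0.0,"ty": 0.0,"tz": 0.01,"roll": 0.0,"grip": 0.8}]'

```text
t: 13.05
position: [523.8, 203.3, 156.1]
eef_rot: [[-0.968, 0.249, 0.0], [0.249, 0.968, -0.0], [-0.0, -0.0, -1.0]]
contact_force: [0.3, -0.9, 0.9]
width: 37.7
gripper_force: 50.9
```

>>> jog_arm --plan '[{"tx": 0.0,"ty": 0.0,"tz": 0.002,"roll": 0.0,"grip": 0.8},{"tx": 0.0,"ty": 0.0,"tz": 0.004,"roll": 0.0,"grip": 0.8},{"tx": 0.0,"ty": 0.0,"tz": 0.006,"roll": 0.0,"grip": 0.8},{"tx": 0.0,"ty": 0.0,"tz": 0.008,"roll": 0.0,"grip": 0.8},{"tx": 0.0,"ty": 0.0,"tz": 0.01,"roll": 0.0,"grip": 0.8}]'

```text
t: 13.68
position: [523.7, 203.3, 151.1]
eef_rot: [[-0.968, 0.249, 0.0], [0.249, 0.968, -0.0], [-0.0, 0.0, -1.0]]
contact_force: [0.2, -0.5, -0.4]
width: 38.3
gripper_force: 50.9
```

>>> jog_arm --plan '[{"tx": 0.0,"ty": 0.0,"tz": 0.001,"roll": 0.0,"grip": 0.8},{"tx": 0.0,"ty": 0.0,"tz": 0.002,"roll": 0.0,"grip": 0.8},{"tx": 0.0,"ty": 0.0,"tz": 0.003,"roll": 0.0,"grip": 0.8},{"tx": 0.0,"ty": 0.0,"tz": 0.004,"roll": 0.0,"grip": 0.8},{"tx": 0.0,"ty": 0.0,"tz": 0.005,"roll": 0.0,"grip": 0.8}]'

```text
t: 14.3
position: [523.7, 203.3, 148.6]
eef_rot: [[-0.968, 0.249, -0.0], [0.249, 0.968, -0.0], [0.0, -0.0, -1.0]]
contact_force: [0.6, -0.2, 0.1]
width: 37.8
gripper_force: 50.7
```

```bash
python3 -c "
from h import *
go(524,203,140)
b=grab('scene','s5.png');q=(317,178)
go(524,203,140)
cv2.imwrite('pics/c6.png',cv2.resize(b['frame'][q[1]-28:q[1]+28,q[0]-28:q[0]+28],(560,560),interpolation=2))"
```

```text
go (524, 203, 140) frac [-0.0007 -0.0005  0.0172] from [523.7 203.3 148.6] t 14.3 F [ 0.6 -0.2  0.1] w 37.8
go (524, 203, 140) frac [-0.0007 -0.0004  0.017 ] from [523.7 203.3 148.5] t 14.35 F [-0.1 -0.  -3.2] w 37.9
```

View pics/c6.png

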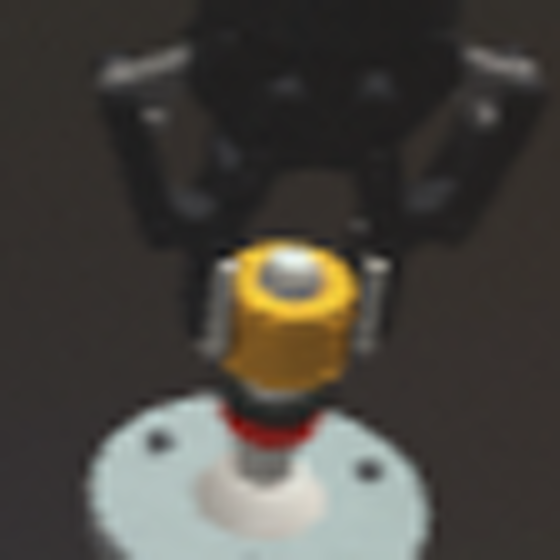

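The pillar tip now shows through the bore at (293,275). The collar's bottom edge is at (285,385), about 7 mm above the washer.

>>> jog_arm --plan '[{"tx": 0.0,"ty": 0.0,"tz": 0.001,"roll": 0.0,"grip": 0.8},{"tx": 0.0,"ty": 0.0,"tz": 0.002,"roll": 0.0,"grip": 0.8},{"tx": 0.0,"ty": 0.0,"tz": 0.003,"roll": 0.0,"grip": 0.8},{"tx": 0.0,"ty": 0.0,"tz": 0.004,"roll": 0.0,"grip": 0.8},{"tx": 0.0,"ty": 0.0,"tz": 0.005,"roll": 0.0,"grip": 0.8}]'

```text
t: 14.98
position: [523.7, 203.3, 146.1]
eef_rot: [[-0.968, 0.249, 0.0], [0.249, 0.968, -0.0], [-0.0, 0.0, -1.0]]
contact_force: [-0.5, -1.2, 1.2]
width: 38.0
gripper_force: 50.7
```

>>> jog_arm --plan '[{"tx": 0.0,"ty": 0.0,"tz": 0.001,"roll": 0.0,"grip": 0.8},{"tx": 0.0,"ty": 0.0,"tz": 0.002,"roll": 0.0,"grip": 0.8},{"tx": 0.0,"ty": 0.0,"tz": 0.002,"roll": 0.0,"grip": 0.8}]'

```text
t: 15.35
position: [523.7, 203.3, 145.0]
eef_rot: [[-0.968, 0.249, -0.0], [0.249, 0.968, -0.0], [0.0, -0.0, -1.0]]
contact_force: [0.6, 1.1, -3.8]
width: 38.2
gripper_force: 50.6
```

>>> jog_arm --plan '[{"tx": 0.0,"ty": 0.0,"tz": 0.001,"roll": 0.0,"grip": 0.8},{"tx": 0.0,"ty": 0.0,"tz": 0.002,"roll": 0.0,"grip": 0.8}]'

```text
t: 15.6
position: [523.7, 203.3, 144.1]
eef_rot: [[-0.968, 0.249, -0.0], [0.249, 0.968, -0.0], [0.0, -0.0, -1.0]]
contact_force: [1.1, -1.1, -0.8]
width: 38.1
gripper_force: 50.7
```

>>> jog_arm --plan '[{"tx": 0.0,"ty": 0.0,"tz": 0.001,"roll": 0.0,"grip": 0.8},{"tx": 0.0,"ty": 0.0,"tz": 0.002,"roll": 0.0,"grip": 0.8}]'

```text
t: 15.85
position: [523.7, 203.3, 143.0]
eef_rot: [[-0.968, 0.249, -0.0], [0.249, 0.968, -0.0], [0.0, -0.0, -1.0]]
contact_force: [0.4, -0.4, -1.4]
width: 37.8
gripper_force: 50.6
```

>>> jog_arm --plan '[{"tx": 0.0,"ty": 0.0,"tz": 0.001,"roll": 0.0,"grip": 0.8},{"tx": 0.0,"ty": 0.0,"tz": 0.002,"roll": 0.0,"grip": 0.8}]'

```text
t: 16.1
position: [523.7, 203.3, 142.0]
eef_rot: [[-0.968, 0.249, -0.0], [0.249, 0.968, -0.0], [0.0, -0.0, -1.0]]
contact_force: [-0.1, 0.2, -2.0]
width: 37.9
gripper_force: 50.5
```

>>> jog_arm --plan '[{"tx": 0.0,"ty": 0.0,"tz": 0.001,"roll": 0.0,"grip": 0.8},{"tx": 0.0,"ty": 0.0,"tz": 0.001,"roll": 0.0,"grip": 0.8}]'

```text
t: 16.35
position: [523.6, 203.3, 141.4]
eef_rot: [[-0.968, 0.249, -0.0], [0.249, 0.968, -0.0], [0.0, -0.0, -1.0]]
contact_force: [0.6, -0.4, -6.6]
width: 38.1
gripper_force: 50.1
```

>>> jog_arm --plan '[{"tx": 0.0,"ty": 0.0,"tz": 0.001,"roll": 0.0,"grip": 0.8},{"tx": 0.0,"ty": 0.0,"tz": 0.001,"roll": 0.0,"grip": 0.8}]'

```text
t: 16.6
position: [523.7, 203.2, 140.9]
eef_rot: [[-0.968, 0.249, -0.0], [0.249, 0.968, -0.0], [0.0, -0.0, -1.0]]
contact_force: [0.9, -0.1, -9.0]
width: 38.1
gripper_force: 49.9
```

>>> jog_arm --plan '[{"tx": 0.0,"ty": 0.0,"tz": 0.001,"roll": 0.0,"grip": 0.8},{"tx": 0.0,"ty": 0.0,"tz": 0.001,"roll": 0.0,"grip": 0.8}]'

```text
t: 16.85
position: [523.6, 203.3, 140.4]
eef_rot: [[-0.968, 0.249, -0.0], [0.249, 0.968, -0.0], [0.0, -0.0, -1.0]]
contact_force: [1.0, -0.6, -9.4]
width: 38.1
gripper_force: 49.8
```

>>> jog_arm --plan '[{"tx": 0.0,"ty": 0.0,"tz": 0.001,"roll": 0.0,"grip": 0.8},{"tx": 0.0,"ty": 0.0,"tz": 0.001,"roll": 0.0,"grip": 0.8}]'

```text
t: 17.1
position: [523.7, 203.1, 140.0]
eef_rot: [[-0.968, 0.249, -0.0], [0.249, 0.968, -0.0], [0.0, -0.0, -1.0]]
contact_force: [0.9, -1.1, -9.5]
width: 38.3
gripper_force: 49.8
```

>>> jog_arm --plan '[{"tx": 0.0,"ty": 0.0,"tz": 0.001,"roll": 0.0,"grip": 0.8},{"tx": 0.0,"ty": 0.0,"tz": 0.001,"roll": 0.0,"grip": 0.8}]'

```text
t: 17.35
position: [523.8, 203.3, 139.6]
eef_rot: [[-0.968, 0.249, 0.0], [0.249, 0.968, 0.0], [-0.0, 0.0, -1.0]]
contact_force: [-0.7, -1.5, -7.3]
width: 38.0
gripper_force: 50.1
```

>>> jog_arm --plan '[{"tx": 0.0,"ty": 0.0,"tz": 0.001,"roll": 0.0,"grip": 0.8},{"tx": 0.0,"ty": 0.0,"tz": 0.001,"roll": 0.0,"grip": 0.8}]'

```text
t: 17.6
position: [523.9, 203.4, 139.2]
eef_rot: [[-0.968, 0.249, 0.0], [0.249, 0.968, 0.0], [-0.0, 0.0, -1.0]]
contact_force: [0.5, -1.1, -4.1]
width: 37.7
gripper_force: 50.3
```

>>> jog_arm --plan '[{"tx": 0.0,"ty": 0.0,"tz": 0.001,"roll": 0.0,"grip": 0.8},{"tx": 0.0,"ty": 0.0,"tz": 0.001,"roll": 0.0,"grip": 0.8}]'

```text
t: 17.85
position: [523.8, 203.4, 138.7]
eef_rot: [[-0.968, 0.249, 0.0], [0.249, 0.968, 0.0], [-0.0, 0.0, -1.0]]
contact_force: [-0.5, -0.4, -2.5]
width: 38.2
gripper_force: 50.5
```

>>> jog_arm --plan '[{"tx": 0.0,"ty": 0.0,"tz": 0.001,"roll": 0.0,"grip": 0.8},{"tx": 0.0,"ty": 0.0,"tz": 0.001,"roll": 0.0,"grip": 0.8}]'

```text
t: 18.1
position: [523.7, 203.4, 138.1]
eef_rot: [[-0.968, 0.249, -0.0], [0.249, 0.968, 0.0], [0.0, 0.0, -1.0]]
contact_force: [-0.2, -0.2, -0.9]
width: 38.0
gripper_force: 50.6
```

>>> jog_arm --plan '[{"tx": 0.0,"ty": 0.0,"tz": 0.001,"roll": 0.0,"grip": 0.8},{"tx": 0.0,"ty": 0.0,"tz": 0.001,"roll": 0.0,"grip": 0.8}]'

```text
t: 18.35
position: [523.7, 203.3, 137.6]
eef_rot: [[-0.968, 0.249, -0.0], [0.249, 0.968, -0.0], [0.0, -0.0, -1.0]]
contact_force: [-0.7, 0.6, -1.7]
width: 37.9
gripper_force: 50.6
```

>>> jog_arm --plan '[{"tx": 0.0,"ty": 0.0,"tz": 0.001,"roll": 0.0,"grip": 0.8},{"tx": 0.0,"ty": 0.0,"tz": 0.001,"roll": 0.0,"grip": 0.8}]'

```text
t: 18.6
position: [523.8, 203.3, 137.1]
eef_rot: [[-0.968, 0.249, -0.0], [0.249, 0.968, -0.0], [0.0, -0.0, -1.0]]
contact_force: [1.2, 0.3, -2.4]
width: 38.0
gripper_force: 50.6
```

>>> jog_arm --plan '[{"tx": 0.0,"ty": 0.0,"tz": 0.001,"roll": 0.0,"grip": 0.8},{"tx": 0.0,"ty": 0.0,"tz": 0.001,"roll": 0.0,"grip": 0.8}]'

```text
t: 18.85
position: [523.8, 203.3, 136.7]
eef_rot: [[-0.968, 0.249, 0.0], [0.249, 0.968, 0.0], [-0.0, 0.0, -1.0]]
contact_force: [-1.3, 0.5, 2.1]
width: 38.2
gripper_force: 51.0
```

The balls clicked out (force back to baseline at 138.7), and the washer was felt at 136.7. Now the tug, in small steps.

>>> jog_arm --plan '[{"tx": 0.0,"ty": 0.0,"tz": 0.0,"roll": 0.0,"grip": 0.8},{"tx": 0.0,"ty": 0.0,"tz": 0.0,"roll": 0.0,"grip": 0.8},{"tx": 0.0,"ty": 0.0,"tz": -0.001,"roll": 0.0,"grip": 0.8},{"tx": 0.0,"ty": 0.0,"tz": -0.002,"roll": 0.0,"grip": 0.8},{"tx": 0.0,"ty": 0.0,"tz": -0.003,"roll": 0.0,"grip": 0.8}]'

```text
t: 19.48
position: [523.7, 203.3, 138.1]
eef_rot: [[-0.968, 0.249, -0.0], [0.249, 0.968, -0.0], [0.0, -0.0, -1.0]]
contact_force: [-0.2, -0.4, -1.3]
width: 37.7
gripper_force: 50.7
```

>>> jog_arm --plan '[{"tx": 0.0,"ty": 0.0,"tz": -0.001,"roll": 0.0,"grip": 0.8},{"tx": 0.0,"ty": 0.0,"tz": -0.001,"roll": 0.0,"grip": 0.8}]'

```text
t: 19.73
position: [523.7, 203.2, 138.6]
eef_rot: [[-0.968, 0.249, -0.0], [0.249, 0.968, -0.0], [0.0, -0.0, -1.0]]
contact_force: [-0.0, 0.2, -1.2]
width: 38.2
gripper_force: 50.7
```

>>> jog_arm --plan '[{"tx": 0.0,"ty": 0.0,"tz": -0.001,"roll": 0.0,"grip": 0.8},{"tx": 0.0,"ty": 0.0,"tz": -0.001,"roll": 0.0,"grip": 0.8}]'

```text
t: 19.98
position: [523.7, 203.2, 139.1]
eef_rot: [[-0.968, 0.249, -0.0], [0.249, 0.968, -0.0], [0.0, -0.0, -1.0]]
contact_force: [-0.2, -0.4, -3.3]
width: 38.2
gripper_force: 50.5
```

>>> jog_arm --plan '[{"tx": 0.0,"ty": 0.0,"tz": 0.0,"roll": 0.0,"grip": 0.8},{"tx": 0.0,"ty": 0.0,"tz": 0.0,"roll": 0.0,"grip": 0.8}]'

```text
t: 20.23
position: [523.7, 203.2, 139.1]
eef_rot: [[-0.968, 0.249, -0.0], [0.249, 0.968, -0.0], [0.0, -0.0, -1.0]]
contact_force: [0.7, -0.0, -2.0]
width: 37.8
gripper_force: 50.5
```

>>> jog_arm --plan '[{"tx": 0.0,"ty": 0.0,"tz": -0.001,"roll": 0.0,"grip": 0.8},{"tx": 0.0,"ty": 0.0,"tz": -0.001,"roll": 0.0,"grip": 0.8},{"tx": 0.0,"ty": 0.0,"tz": -0.001,"roll": 0.0,"grip": 0.8}]'

```text
t: 20.6
position: [523.7, 203.2, 139.5]
eef_rot: [[-0.968, 0.249, -0.0], [0.249, 0.968, -0.0], [0.0, -0.0, -1.0]]
contact_force: [0.4, -0.8, -4.8]
width: 37.9
gripper_force: 50.2
```

>>> jog_arm --plan '[{"tx": 0.0,"ty": 0.0,"tz": -0.0005,"roll": 0.0,"grip": 0.8},{"tx": 0.0,"ty": 0.0,"tz": -0.0005,"roll": 0.0,"grip": 0.8},{"tx": 0.0,"ty": 0.0,"tz": -0.0005,"roll": 0.0,"grip": 0.8}]'

```text
t: 20.98
position: [523.7, 203.2, 139.8]
eef_rot: [[-0.968, 0.249, -0.0], [0.249, 0.968, -0.0], [0.0, -0.0, -1.0]]
contact_force: [0.3, -1.8, -7.6]
width: 38.3
gripper_force: 50.0
```

The tug shows a net pull of about 6 N, and the collar holds. I'll lower it back onto the washer and release.

>>> jog_arm --plan '[{"tx": 0.0,"ty": 0.0,"tz": 0.001,"roll": 0.0,"grip": 0.8},{"tx": 0.0,"ty": 0.0,"tz": 0.002,"roll": 0.0,"grip": 0.8},{"tx": 0.0,"ty": 0.0,"tz": 0.004,"roll": 0.0,"grip": 0.8},{"tx": 0.0,"ty": 0.0,"tz": 0.006,"roll": 0.0,"grip": 0.8},{"tx": 0.0,"ty": 0.0,"tz": 0.006,"roll": 0.0,"grip": 0.8}]'

```text
t: 21.6
position: [523.9, 203.5, 137.0]
eef_rot: [[-0.968, 0.249, 0.0], [0.249, 0.968, 0.0], [-0.0, 0.0, -1.0]]
contact_force: [-0.1, 0.4, -0.3]
width: 37.8
gripper_force: 50.8
```

>>> jog_arm --plan '[{"tx": 0.0,"ty": 0.0,"tz": 0.0,"roll": 0.0,"grip": 0.5},{"tx": 0.0,"ty": 0.0,"tz": 0.0,"roll": 0.0,"grip": 0.3},{"tx": 0.0,"ty": 0.0,"tz": 0.0,"roll": 0.0,"grip": 0.1},{"tx": 0.0,"ty": 0.0,"tz": 0.0,"roll": 0.0,"grip": 0.0},{"tx": 0.0,"ty": 0.0,"tz": 0.0,"roll": 0.0,"grip": 0.0}]'

```text
t: 22.22
position: [523.7, 203.3, 136.9]
eef_rot: [[-0.968, 0.249, 0.0], [0.249, 0.968, 0.0], [-0.0, 0.0, -1.0]]
contact_force: [0.8, 0.4, 0.0]
width: 85.3
gripper_force: 0.0
```

Released. Now retreat straight up.

>>> jog_arm --plan '[{"tx": 0.0,"ty": 0.0,"tz": -0.03,"roll": 0.0,"grip": 0.0},{"tx": 0.0,"ty": 0.0,"tz": -0.08,"roll": 0.0,"grip": 0.0},{"tx": 0.0,"ty": 0.0,"tz": -0.15,"roll": 0.0,"grip": 0.0},{"tx": 0.0,"ty": 0.0,"tz": -0.2,"roll": 0.0,"grip": 0.0},{"tx": 0.0,"ty": 0.0,"tz": -0.2,"roll": 0.0,"grip": 0.0}]'

```text
t: 22.85
position: [524.4, 203.6, 239.5]
eef_rot: [[-0.968, 0.249, 0.003], [0.249, 0.968, 0.002], [-0.003, 0.003, -1.0]]
contact_force: [-0.4, -0.7, -0.7]
width: 85.6
gripper_force: 0.0
```

```bash
python3 -c "
from h import *
b=grab('scene','s6.png');q=(317,178);go(524,203,240)
cv2.imwrite('pics/c7.png',cv2.resize(b['frame'][q[1]-28:q[1]+28,q[0]-28:q[0]+28],(560,560),interpolation=2))"
```

```text
go (524, 203, 240) frac [-0.0003 -0.0008 -0.0036] from [524.  203.4 238.2] t 22.9 F [-0.1 -0.6 -0.4] w 85.5
```

View pics/c7.png

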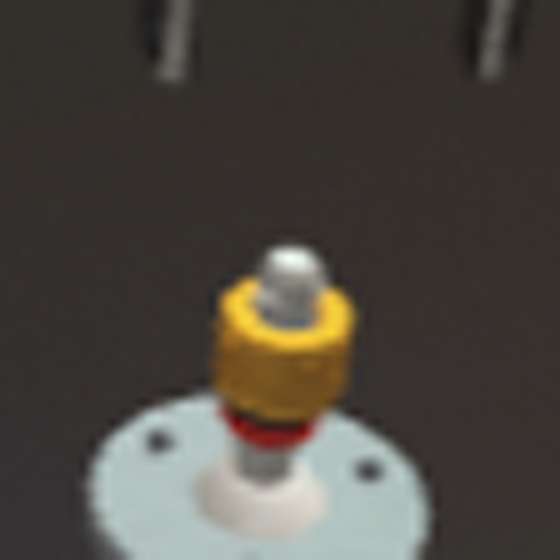

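The collar rests on the washer (bottom edge about (282,415), red ring just below). The pillar tip stands above it at (293,265), and the fingers are clear.

```bash
python3 -c "
from h import *
print(arm.close_job())"
```

```text
the job is handed in; nothing more can be done
None
```

The brass collar is clicked in on the grey stand's pillar and resting on the washer; it held a tug of about 6 N, was released, and the job is handed in at about 23 s, though the hand-in returned no verdict.

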